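Put three air cylinders into their right test nests

ROBOT

A 6-joint arm with a two-finger parallel gripper is mounted at the origin on a cart in front of the work surface, level with it; the furniture and walls round the work are solid. World frame = base frame: x ahead of the robot, y to its left, z up, the work surface at z = 0. Lengths are in m, angles in degrees, forces in N, time in s.
With the tool pointing down it reaches from about 0.4 to 0.825 m from the base axis. Payload 7 kg.
Tool frame: the origin (TCP) lies on the centre line of the jaws, within the pads' length; the fingertips stand 14 mm ahead of it and the grasp point (between the pads) lies 5 mm behind it; z points along the fingers, y is the line along which they close (so a half turn about z gives the same grasp; the last joint's range is limited). The gripper opens to 88 mm and grips with 3 to 60 N. Pads are 19 mm wide; open, the fingers measure 130 mm over their backs; the gripper's body (78 mm by 193 mm) begins 47 mm behind the grasp point.
Start: joints at [-52.133, 20.546, 0.682, 0, -70.136, -16.507], TCP at [0.246, -0.629, 0.241] pointing down, gripper open.
Joint ranges: [-176.03, 176.03], [-82.01, 121.73], [-58.28, 71.71], [-173.87, 95.51], [-174.79, -0.11], [-173.66, 173.66]. Speed limits (degrees/s): [136.94, 136.94, 172.46, 180, 180, 180].

INTERFACE

Orientations are given as [roll, pitch, yaw] about the fixed x, y, z axes, in that order (R = Rz(yaw) Ry(pitch) Rx(roll)).
In Python, from plant import r gives the robot as it stands.
- The arm moves only by the tool send_rows, never from a script. Its argument "steps" is a list of rows, each an object with "dp": the shift along the tool's x, y, z in mm, a list of three; "roll": the turn about the tool's z in rad; "jaw": the opening in per cent of the stroke, from 0 (shut) to 100 (fully open). In form: [{"dp": [tx, ty, tz], "roll": roll, "jaw": jaw}, ...]. A call has 1 to 5 rows; each row is the pose to reach, as a shift and turn from the pose commanded when the call began, along the tool's axes at that moment; what a row does not reach only later rows make up. A row lasts 1/8 s, in which the tool goes at most 62.5 mm and 10.7 degrees, less where a joint would pass 70% of its speed; a pose out of reach is approached as far as the arm can. A call with a gripper value outside its range is refused whole. The fingers move at their own pace and stop on an object; "newtons" is the grip in N (left out, the last holds). Time passes only in rows, so rows that repeat a pose let the fingers close. It gives the time, the measured TCP pose, the force, the opening and the grip force at its end, in the units of the state.
- r.get_state(): the state, without advancing time (a new reading comes with each control period).
- r.capture(name): name is "scene" or "side" or "wrist"; returns a dict with "image" (480x640x3 uint8, blue, green, red), "K" (3x3 intrinsics, pixels), "rvec" (rotation vector, rad) and "tvec" (3), from world to camera coordinates, as OpenCV has them. Camera axes: x right, y down, z forward; pixel columns grow to the right and rows downward; lengths in m; the calibration is good to about 2 mm. A picture is of the moment at which its call begins. There is no depth.
- r.close_job(): hands the job in; it is judged then, once.
The state is a dict: "time_s": time; "joints": joint angles; "qd": joint speeds; "joint_torque": joint torques, N m; "tcp_pos": TCP position; "eef_rot": TCP orientation; "contact_force": force on the tool from outside, world axes, zero at the start; "moment": the same for the moment, N m; "gripper_width": finger opening in m; "gripper_force": force on a finger pad.
Only numpy, scipy, OpenCV 4.12 (cv2) and the standard library are available. Lean on these libraries where they do the work, as an engineer would, in place of code of your own. Each camera call takes 0.05 s, during which the arm holds its last target. There are 200 camera calls.

TASK

The three air cylinders stand upright in the wrong test nests. Set one aside on the empty flat parking plate first to make room, then change them round so that the long cylinder stands in the middle of the round nest, the short cylinder with a rod in the middle of the square nest, and the bare barrel without a rod in the middle of the cross-shaped nest. Keep them upright all the time, and leave them standing free with the parking plate empty.

Things in the scene. Friction and masses are not known exactly. Their poses are not given: they have to be found in the camera images.
- long_cylinder_mid (a point): Long air cylinder standing upright, silver-white: square barrel 66 x 66 mm, 124 mm high, with a thin rod (19 mm thick) on top up to 168 mm overall height, 0.6 to 0.95 kg. One of the three loose parts the job moves. Point: on its upright axis, half-way up the square barrel; x and y are square to the barrel's flat sides, z up along the axis. Starts upright in the square nest, roughly central, at any yaw. It can be gripped from above across either pair of sides.
- short_cylinder_mid (a point): Short air cylinder standing upright, silver-white: square barrel 52 x 52 mm, 62 mm high, with a thin rod (16 mm thick) on top up to 106 mm overall height, about 0.45 kg. One of the three loose parts the job moves. Point: on its upright axis, half-way up the square barrel; x and y are square to the barrel's flat sides, z up along the axis. Starts upright in the cross-shaped nest, roughly central, at any yaw. It can be gripped from above across either pair of sides.
- bare_barrel_mid (a point): Bare cylinder barrel, an almost cubic silver-white block 60 x 60 mm, 58 mm high, flat on top with no rod, about 0.6 kg. One of the three loose parts the job moves. Point: on its upright axis, half-way up the square barrel; x and y are square to the barrel's flat sides, z up along the axis. Starts upright in the round nest, roughly central, at any yaw. It can be gripped from above across either pair of sides.
- round_nest: Round nest, for the long cylinder: grey disc of 124 mm diameter with a black floor and a 4 mm wide rim. Fixed to the bench, it may stand at any of four spots, turned up to 0.3 rad. A cylinder stands on its floor, 6 mm above the bench; the rim is 5 mm higher than the floor and leaves 116 mm inside. Origin: centre of the underside, on the bench (z = 0); z up. A small brass air port sticks out of its +x side.
- square_nest: Square nest, for the short cylinder: grey square plate 124 x 124 mm with a black floor and a 4 mm wide rim. Fixed to the bench, it may stand at any of four spots, turned up to 0.3 rad. A cylinder stands on its floor, 6 mm above the bench; the rim is 5 mm higher than the floor and leaves 116 mm inside. Origin: centre of the underside, on the bench (z = 0); z up. A small brass air port sticks out of its +x side.
- cross_nest: Cross-shaped nest, for the bare barrel: two crossed grey bars, each 136 mm long and 62 mm wide, black on top, with an upturned stop at each of the four ends. Fixed to the bench, it may stand at any of four spots, turned up to 0.3 rad. A cylinder stands on its floor, 6 mm above the bench; the stops are 5 mm higher than the floor and 126 mm apart. Origin: centre of the underside, on the bench (z = 0); z up. A small brass air port sticks out of its +x side.
- parking_plate: Parking plate: flat bare aluminium plate without a rim, 100 mm (x) by 140 mm (y), 6 mm thick, a screw at each corner, empty at the start. Fixed to the bench at any of the four spots, turned up to 0.3 rad. Origin: centre of the underside, on the bench (z = 0); z up. (Beyond the four spots stand fixed tools to keep clear of: a tall lever press about x 0.75, y 0.24, with its lever 0.59 m high, a toggle clamp 0.18 m high about x 0.51, y 0.26, and a low vice about x 0.57, y 0.04.)
Things that resemble listed ones, but are neither listed nor needed, are in the scene too. Leave any yellow look-alike of the part that bears bare_barrel_mid alone.

How it is judged:
By the outcome, as a careful person would: the job done as asked, in the order asked, and still so for the second after the job is handed in, with the robot touching nothing.
It also fails if it takes over 109 s, if anything falls off the work surface, if the arm or the gripper's body presses on something with over 40 N, if the wrist force passes 120 N, or if a joint passes its speed limit or range.

## Working session

There is one attempt and no reset: what is moved stays moved. The work goes in short steps, Python scripts to look and compute and a tool call to move; the robot and the scene stay as the last step left them, time stands still between calls to the robot, and variables do not carry over. Pictures are saved under pics/ and viewed, at most 18 in all, crops included, and the job is handed in when it is done.

Besides the shell and the picture viewer there is one more tool, called after "Request:" as a command line: name --argument value ..., lists and objects as JSON in quotes. send_rows: Moves the arm, as the interface text tells. Its arguments: {"type":"object","properties":{"steps":{"type":"array","items":{"type":"object","properties":{"dp":{"type":"array","items":{"type":"number"}},"roll":{"type":"number"},"jaw":{"type":"number"}}}},"newtons":{"type":"number"}},"required":["steps"]}

```bash
mkdir -p pics; python3 - <<'E'
from plant import r
import cv2,pickle
s=r.get_state();print(s)
d={}
for n in("scene","side"):
    c=r.capture(n);d[n]=c;cv2.imwrite(f"pics/{n}0.png",c["image"]);print(n,c["K"],c["rvec"],c["tvec"])
pickle.dump(d,open("cap0.pkl","wb"))
E
```

```text
{'time_s': 0.0, 'joints': array([-5.21328671e+01,  2.05904896e+01,  6.34480177e-01, -1.97351130e-02,
       -7.01363264e+01, -1.65062144e+01]), 'qd': array([ 0.11237466,  0.04311296, -0.01150621,  0.11453906, -0.07898251,
       -0.06142613]), 'joint_torque': array([-6.37036428e-04, -5.82716954e+01,  2.93052721e+01,  6.99712291e+00,
        6.82882121e-03, -1.67053158e-04]), 'tcp_pos': array([ 0.24566207, -0.62821153,  0.23963992]), 'eef_rot': array([ 1.79906198e+02, -8.44906894e-03, -1.58645795e+02]), 'contact_force': array([0.25825408, 0.36386098, 0.257917  ]), 'moment': array([-0.0120071 ,  0.01650567,  0.00338409]), 'gripper_force': 0.0, 'gripper_width': 0.08769652671875054}
scene [[490.27855769   0.         327.65755623]
 [  0.         490.27855769 247.06517586]
 [  0.           0.           1.        ]] [ 1.83376082 -1.09266993  0.61304893] [-0.38839728  0.27285304  0.75277981]
side [[461.61856707   0.         318.61539742]
 [  0.         461.61856707 242.95047336]
 [  0.           0.           1.        ]] [ 2.28329727 -0.20663744  0.09177164] [-0.55427563 -0.00879941  1.06003748]
```

View pics/scene0.png

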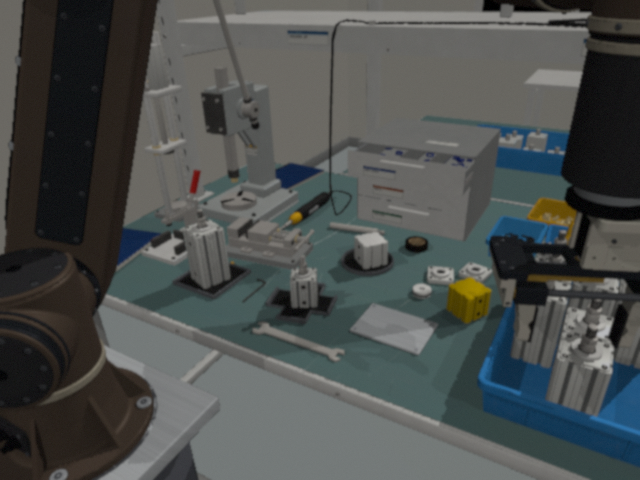

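View pics/side0.png

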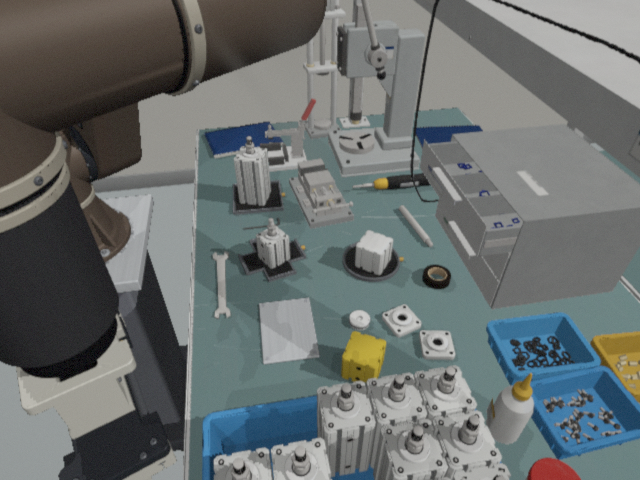

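The side view shows the long cylinder in the square nest at (255,180), the short one in the cross nest at (272,245), the bare barrel in the round nest at (374,253) and the parking plate at (288,330). Look-alikes are the yellow cube (363,357) and the cylinders in the blue bin (around 400,420); none of them stands in a nest.

```bash
cat > h.py <<'E'
import numpy as np,cv2
def bp(c,uv,z):
    R=cv2.Rodrigues(np.array(c["rvec"],float))[0];t=np.array(c["tvec"]).reshape(3)
    d=R.T@np.linalg.solve(c["K"],[uv[0],uv[1],1.]);o=-R.T@t
    return (o+d*(z-o[2])/d[2])[:2]
def pj(c,P):
    return cv2.projectPoints(np.array(P,float).reshape(-1,1,3),np.array(c["rvec"],float),np.array(c["tvec"],float),c["K"],None)[0].reshape(-1,2)
def wrist(n,k=0.8):
    from plant import r
    import pickle
    c=r.capture("wrist");pickle.dump(c,open(n+".pkl","wb"));cv2.imwrite(f"pics/{n}.png",c["image"]);return c
E
python3 - <<'E'
import pickle;from h import *
d=pickle.load(open("cap0.pkl","rb"));S,C=d["side"],d["scene"]
for n,u,v,z in[("long",(250,140),(201,207),.174),("short",(270,222),(302,261),.112),("bare",(376,240),(371,239),.064)]:print(n,bp(S,u,z),bp(C,v,z))
for u in[(259,303),(312,299),(318,355),(264,360)]:print("park",bp(S,u,.006))
for u in[(233,187),(283,183),(284,208),(234,211)]:print("sq",bp(S,u,.011))
for u in[(345,261),(399,262),(372,243),(372,280)]:print("round",bp(S,u,.008))
for u in[(238,265),(304,245),(268,276),(262,237)]:print("cross",bp(S,u,.008))
im=S["image"][130:370,220:420];cv2.imwrite("pics/s1.png",cv2.resize(im,None,fx=2.5,fy=2.5,interpolation=3)[:600])
E
```

```text
long [0.41729378 0.07030316] [0.42657931 0.09495129]
short [ 0.43546526 -0.15836733] [ 0.4202283  -0.15611559]
bare [ 0.64869295 -0.19728475] [ 0.64428658 -0.19971643]
park [ 0.39455865 -0.27453483]
park [ 0.49861005 -0.28295919]
park [ 0.48686912 -0.41460173]
park [ 0.39218223 -0.40784071]
sq [0.36138718 0.13128364]
sq [0.49130451 0.1261781 ]
sq [0.48043782 0.0174394 ]
sq [0.35949492 0.02736335]
round [ 0.58643485 -0.19023359]
round [ 0.69962808 -0.21414888]
round [ 0.65902905 -0.14389988]
round [ 0.62851295 -0.25563394]
cross [ 0.35947878 -0.16120587]
cross [ 0.50780274 -0.12304864]
cross [ 0.41914999 -0.20554396]
cross [ 0.41788844 -0.07857833]
```

View pics/s1.png

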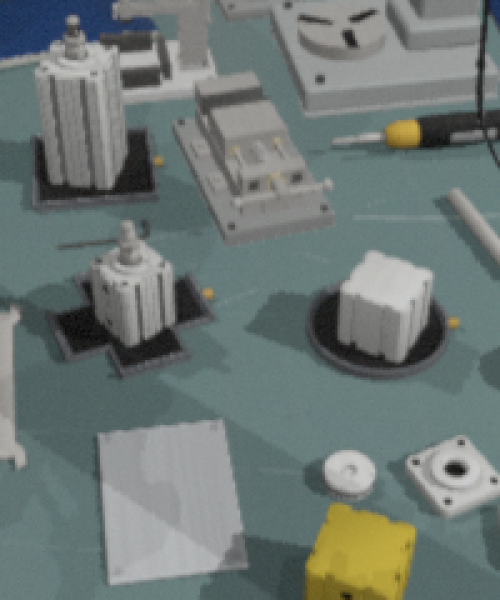

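```bash
cat >> h.py <<'E'
def go(x,y,z,yaw=None):
    from plant import r
    s=r.get_state();p=s["tcp_pos"];a=np.deg2rad(s["eef_rot"])
    from scipy.spatial.transform import Rotation as Ro
    R=Ro.from_euler("xyz",a).as_matrix()
    dp=R.T@(np.array([x,y,z])-p)*1000
    roll=0 if yaw is None else -((yaw-s["eef_rot"][2]+90)%180-90)
    print("t %.2f tcp"%s["time_s"],p.round(4),s["eef_rot"].round(1),"j6 %.0f"%s["joints"][5],"dp",dp.round(1),"roll %.3f"%np.deg2rad(roll),"W %.4f F %.1f"%(s["gripper_width"],s["gripper_force"]),s["contact_force"].round(1))
E
python3 - <<'E'
from h import *
go(.43,-.2,.30)
c=wrist("w0")
R=cv2.Rodrigues(np.array(c["rvec"],float))[0];print(-R.T@np.array(c["tvec"]).reshape(3),R[2])
E
```

```text
t 0.10 tcp [ 0.2457 -0.6282  0.2397] [ 179.9   -0.  -158.6] j6 -17 dp [-327.6  331.8  -59.8] roll 0.000 W 0.0875 F 0.0 [ 0.1 -0.1  0.5]
[ 0.16722166 -0.6600975   0.38470388] [ 0.28859733  0.11438617 -0.95059318]
```

Request:
send_rows --steps '[{"dp": [-40,42,-12],"roll": 0},{"dp": [-81,84,-25],"roll": 0},{"dp": [-122,125,-40],"roll": 0},{"dp": [-163,167,-60],"roll": 0},{"dp": [-204,208,-60],"roll": 0}]'

```text
invalid input
```

Request:
send_rows --steps '[{"dp": [-41,41,0],"roll": 0},{"dp": [-82,82,0],"roll": 0},{"dp": [-123,123,0],"roll": 0},{"dp": [-123,123,0],"roll": 0},{"dp": [-123,123,0],"roll": 0}]'

```text
invalid input
```

```bash
python3 - <<'E'
from h import *
go(.43,-.155,.30)
wrist("w1")
E
```

```text
t 0.15 tcp [ 0.2457 -0.6283  0.2399] [ 179.9   -0.  -158.6] j6 -17 dp [-344.   373.8  -59.7] roll 0.000 W 0.0877 F 0.0 [ 0.3 -0.8  0.5]
```

View pics/w1.png

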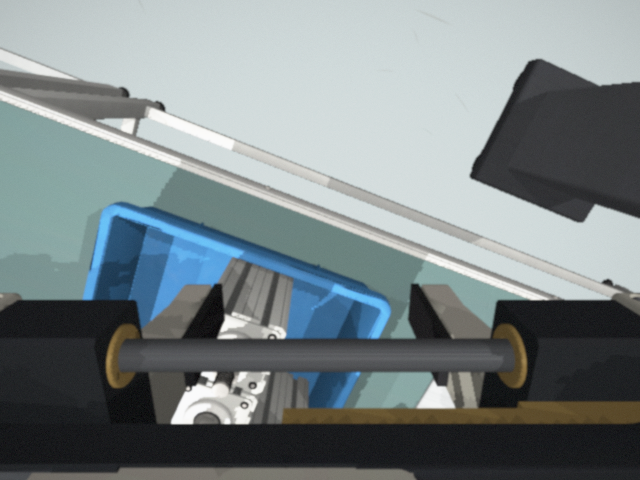

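The arm hasn't moved: the calls were refused, so I'll include jaw in each row. The wrist view shows the parts bin, with the finger gap around (315,350) and tool +x pointing up in the image.

Request:
send_rows --steps '[{"dp": [-40,42,-12],"roll": 0,"jaw": 100},{"dp": [-81,84,-25],"roll": 0,"jaw": 100},{"dp": [-122,125,-40],"roll": 0,"jaw": 100},{"dp": [-163,167,-60],"roll": 0,"jaw": 100},{"dp": [-204,208,-60],"roll": 0,"jaw": 100}]' --newtons 30

```text
time_s: 0.82
tcp_pos: [0.361, -0.3593, 0.3023]
eef_rot: [-179.9, 0.1, -158.6]
contact_force: [1.6, -1.0, 0.1]
gripper_width: 0.0875
gripper_force: 0.0
```

Request:
send_rows --steps '[{"dp": [-45,34,0],"roll": 0,"jaw": 100},{"dp": [-90,68,0],"roll": 0,"jaw": 100},{"dp": [-135,102,0],"roll": 0,"jaw": 100},{"dp": [-180,136,0],"roll": 0,"jaw": 100},{"dp": [-215,158,0],"roll": 0,"jaw": 100}]'

```text
time_s: 1.45
tcp_pos: [0.5035, -0.133, 0.3007]
eef_rot: [-180.0, 0.0, -158.6]
contact_force: [1.1, -0.6, -0.3]
gripper_width: 0.0874
gripper_force: 0.0
```

```bash
python3 - <<'E'
from h import *
go(.43,-.155,.30)
wrist("w2")
E
```

```text
t 1.45 tcp [ 0.5035 -0.133   0.3007] [-180.     0.  -158.6] j6 -75 dp [76.4  6.4  0.7] roll 0.000 W 0.0874 F 0.0 [ 1.1 -0.6 -0.3]
```

View pics/w2.png

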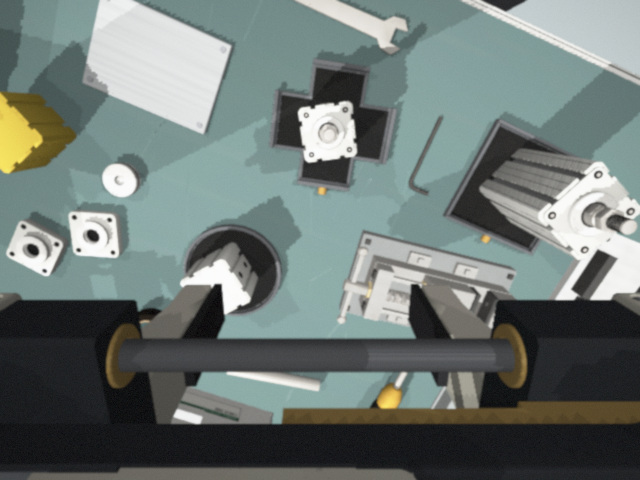

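The wrist view shows everything: the short cylinder at (328,131) in the cross nest, the round nest at (234,270), the square nest's corners at (502,119), (445,213) and (540,250), and the parking plate at (157,65).

```bash
python3 - <<'E'
import pickle;from h import *
c=pickle.load(open("w2.pkl","rb"))
B=lambda L,z:np.array([bp(c,u,z) for u in L])
ang=lambda p,q:np.degrees(np.arctan2(*(q-p)[::-1]))
x=B([(316,61),(369,68),(396,108),(388,162),(351,189),(299,183),(273,147),(276,91)],.011)
print("cross",x.mean(0),[np.linalg.norm(x[i]-x[(i+5)%8]).round(3) for i in (0,2)],np.linalg.norm((x[0]+x[1]-x[4]-x[5])/2),np.linalg.norm((x[2]+x[3]-x[6]-x[7])/2),"ax",ang((x[0]+x[1])/2,(x[4]+x[5])/2))
x=B([(304,105),(352,101),(356,158),(305,160)],.068);print("short",x.mean(0),[np.linalg.norm(x[i]-x[(i+1)%4]).round(3) for i in range(4)],[ang(x[i],x[(i+1)%4]).round(0)%90 for i in range(4)],"rod",B([(328,131)],.112))
x=B([(502,119),(445,213),(540,250)],.011);print("sq",(x[0]+x[2])/2,x,np.linalg.norm(x[0]-x[1]),np.linalg.norm(x[1]-x[2]),ang(x[0],x[1]))
x=B([(232,44),(205,133),(83,82)],.006);print("park",(x[0]+x[2])/2,np.linalg.norm(x[0]-x[1]),np.linalg.norm(x[1]-x[2]),ang(x[0],x[1]))
x=B([(186,270),(282,268),(234,225)],.011);print("round",x,(x[0]+x[1])/2,np.linalg.norm(x[0]-x[1]))
E
```

```text
cross [ 0.43249729 -0.14071309] [np.float64(0.132), np.float64(0.133)] 0.13183087609399635 0.1328942167764602 ax 13.706758504135648
short [ 0.4362232  -0.14640242] [np.float64(0.046), np.float64(0.054), np.float64(0.051), np.float64(0.052)] [np.float64(26.0), np.float64(27.0), np.float64(24.0), np.float64(22.0)] rod [[ 0.43481055 -0.14974578]]
sq [0.41452246 0.09171102] [[0.35522248 0.03017788]
 [0.47459813 0.02134515]
 [0.47382244 0.15324417]] 0.1197019743917618 0.13190129721636898 -4.231663522977795
park [ 0.44020273 -0.34334791] 0.09849141828429954 0.13914794663801194 -0.718184886859132
round [[ 0.66041845 -0.2488776 ]
 [ 0.61355182 -0.13683272]
 [ 0.58156692 -0.21027425]] [ 0.63698514 -0.19285516] 0.12145178499564008
```

Request:
send_rows --steps '[{"dp": [35,5,35],"roll": -0.045,"jaw": 100},{"dp": [69,11,75],"roll": -0.045,"jaw": 100},{"dp": [69,11,130],"roll": -0.045,"jaw": 100},{"dp": [69,11,140],"roll": -0.045,"jaw": 100},{"dp": [69,11,140],"roll": -0.045,"jaw": 100}]'

```text
time_s: 2.12
tcp_pos: [0.4352, -0.1502, 0.1612]
eef_rot: [-180.0, -0.0, -156.0]
contact_force: [0.3, 0.4, 0.4]
gripper_width: 0.0876
gripper_force: 0.0
```

```bash
python3 - <<'E'
from h import *
go(.4355,-.148,.064,-156)
wrist("w3")
E
```

```text
t 2.12 tcp [ 0.4352 -0.1502  0.1612] [-180.   -0. -156.] j6 -72 dp [-1.3  1.9 97.2] roll -0.001 W 0.0876 F 0.0 [0.3 0.4 0.4]
```

View pics/w3.png

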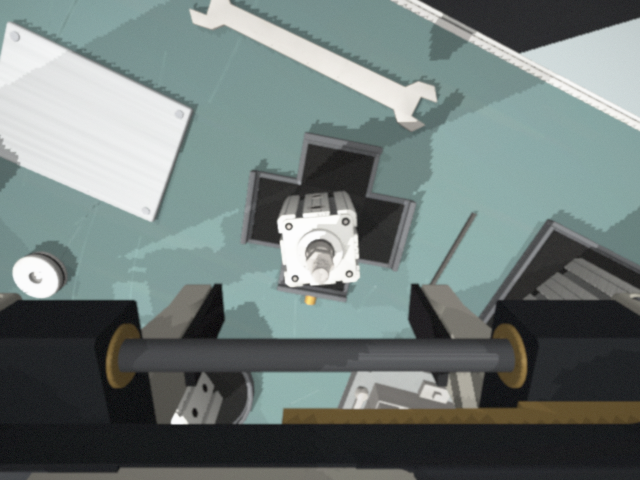

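The short barrel's top is at (281–358, 212–286) with the rod at (320,268), centred between the fingers and square to them.

```bash
python3 - <<'E'
import pickle;from h import *
c=pickle.load(open("w3.pkl","rb"))
B=lambda L,z:np.array([bp(c,u,z) for u in L])
x=B([(281,218),(356,212),(359,283),(281,286)],.068);print(x.mean(0),[np.degrees(np.arctan2(*(x[(i+1)%4]-x[i])[::-1])).round(1)%90 for i in range(4)],[np.linalg.norm(x[i]-x[(i+1)%4]).round(3) for i in range(4)],B([(320,268)],.112))
x=B([(305,133),(381,148),(414,203),(401,269),(245,242),(252,170)],.011);print((x[2]+x[3]+x[4]+x[5])/4)
E
```

```text
[ 0.43854224 -0.14731558] [np.float64(28.700000000000003), np.float64(28.2), np.float64(26.4), np.float64(22.30000000000001)] [np.float64(0.05), np.float64(0.051), np.float64(0.055), np.float64(0.05)] [[ 0.43293974 -0.14970544]]
[ 0.43162916 -0.14119265]
```

Request:
send_rows --steps '[{"dp": [-2,1,45],"roll": -0.03,"jaw": 100},{"dp": [-2,1,85],"roll": -0.03,"jaw": 100},{"dp": [-2,1,97],"roll": -0.03,"jaw": 100},{"dp": [-2,1,97],"roll": -0.03,"jaw": 60},{"dp": [-2,1,97],"roll": -0.03,"jaw": 0}]' --newtons 30

```text
time_s: 2.8
tcp_pos: [0.4374, -0.1483, 0.0652]
eef_rot: [-179.9, 0.1, -154.3]
contact_force: [0.4, 0.1, -0.2]
gripper_width: 0.0728
gripper_force: 0.0
```

Request:
send_rows --steps '[{"dp": [0,0,0],"roll": 0,"jaw": 0},{"dp": [0,0,0],"roll": 0,"jaw": 0},{"dp": [0,0,0],"roll": 0,"jaw": 0}]'

```text
time_s: 3.18
tcp_pos: [0.4363, -0.1482, 0.0643]
eef_rot: [-180.0, 0.1, -154.3]
contact_force: [-1.0, 1.6, 7.4]
gripper_width: 0.0524
gripper_force: 29.5
```

Request:
send_rows --steps '[{"dp": [0,0,-10],"roll": 0,"jaw": 0},{"dp": [0,0,-40],"roll": 0,"jaw": 0},{"dp": [15,-33,-50],"roll": 0,"jaw": 0},{"dp": [35,-77,-50],"roll": 0,"jaw": 0},{"dp": [55,-120,-50],"roll": 0,"jaw": 0}]'

```text
time_s: 3.8
tcp_pos: [0.438, -0.2814, 0.114]
eef_rot: [180.0, 0.0, -154.3]
contact_force: [0.1, 1.1, -5.3]
gripper_width: 0.0521
gripper_force: 29.5
```

Request:
send_rows --steps '[{"dp": [18,-40,0],"roll": 0,"jaw": 0},{"dp": [26,-57,0],"roll": 0,"jaw": 0},{"dp": [26,-57,20],"roll": 0,"jaw": 0},{"dp": [26,-57,35],"roll": 0,"jaw": 0},{"dp": [26,-57,42],"roll": 0,"jaw": 0}]'

```text
time_s: 4.42
tcp_pos: [0.4388, -0.3422, 0.0705]
eef_rot: [179.9, -0.1, -154.3]
contact_force: [1.5, 1.0, -4.6]
gripper_width: 0.0522
gripper_force: 29.5
```

```bash
python3 - <<'E'
from h import *
go(.44,-.343,.0645)
wrist("w4")
E
```

```text
t 4.42 tcp [ 0.4388 -0.3422  0.0705] [ 1.799e+02 -1.000e-01 -1.543e+02] j6 -47 dp [-0.8 -1.2  6. ] roll 0.000 W 0.0522 F 29.5 [ 1.5  1.  -4.6]
```

View pics/w4.png

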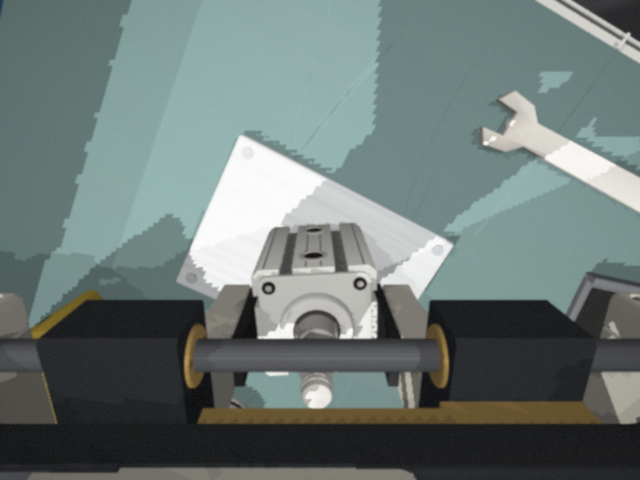

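The held cylinder is above the middle of the parking plate, whose corners are at (245,135), (450,245) and (180,285). I'll lower and release.

Request:
send_rows --steps '[{"dp": [0,-1,4],"roll": 0,"jaw": 0},{"dp": [0,-1,6],"roll": 0,"jaw": 0},{"dp": [0,-1,6],"roll": 0,"jaw": 0},{"dp": [0,-1,6],"roll": 0,"jaw": 0}]'

```text
time_s: 4.97
tcp_pos: [0.4401, -0.3439, 0.0658]
eef_rot: [-180.0, 0.0, -154.3]
contact_force: [-0.1, -0.1, -5.1]
gripper_width: 0.0521
gripper_force: 29.5
```

Request:
send_rows --steps '[{"dp": [0,0,1],"roll": 0,"jaw": 0},{"dp": [0,0,2],"roll": 0,"jaw": 0},{"dp": [0,0,2],"roll": 0,"jaw": 0}]'

```text
time_s: 5.35
tcp_pos: [0.44, -0.344, 0.0644]
eef_rot: [-180.0, 0.0, -154.3]
contact_force: [-3.0, 2.1, 5.3]
gripper_width: 0.0524
gripper_force: 29.5
```

Request:
send_rows --steps '[{"dp": [0,0,0],"roll": 0,"jaw": 70},{"dp": [0,0,0],"roll": 0,"jaw": 100},{"dp": [0,0,0],"roll": 0,"jaw": 100},{"dp": [0,0,-30],"roll": 0,"jaw": 100},{"dp": [0,0,-90],"roll": 0,"jaw": 100}]'

```text
time_s: 5.98
tcp_pos: [0.4385, -0.3432, 0.1522]
eef_rot: [179.8, -0.2, -154.4]
contact_force: [2.2, -0.8, 0.1]
gripper_width: 0.0872
gripper_force: 0.0
```

Request:
send_rows --steps '[{"dp": [-54,8,-20],"roll": 0,"jaw": 100},{"dp": [-110,16,-40],"roll": 0,"jaw": 100},{"dp": [-166,24,-60],"roll": 0,"jaw": 100},{"dp": [-224,32,-68],"roll": 0,"jaw": 100},{"dp": [-280,40,-68],"roll": 0,"jaw": 100}]'

```text
time_s: 6.6
tcp_pos: [0.677, -0.1854, 0.2227]
eef_rot: [-179.9, 0.1, -154.3]
contact_force: [0.8, -0.5, -0.5]
gripper_width: 0.0878
gripper_force: 0.0
```

```bash
python3 - <<'E'
from h import *
go(.645,-.198,.14)
wrist("w5")
E
```

```text
t 6.60 tcp [ 0.677  -0.1854  0.2227] [-1.799e+02  1.000e-01 -1.543e+02] j6 -65 dp [34.5  2.6 82.6] roll 0.000 W 0.0878 F 0.0 [ 0.8 -0.5 -0.5]
```

View pics/w5.png

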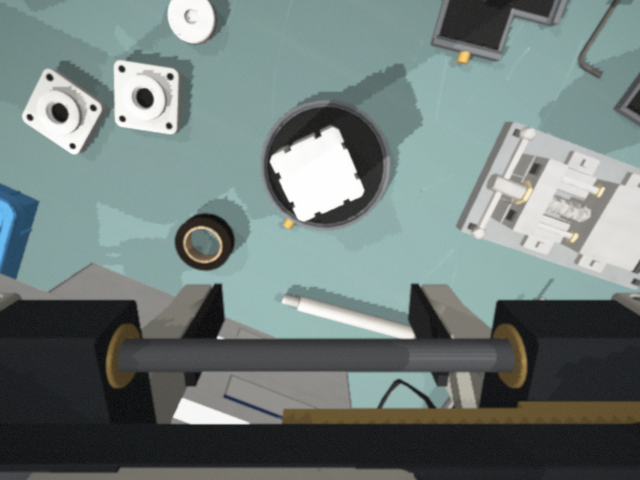

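The bare barrel's top corners are at (335,127), (363,190), (301,221) and (271,158), inside the round nest's ring at x 263–389, y 100–229. The cabinet starts near (90,265).

```bash
python3 - <<'E'
import pickle;from h import *
c=pickle.load(open("w5.pkl","rb"))
B=lambda L,z:np.array([bp(c,u,z) for u in L])
x=B([(335,127),(363,190),(301,221),(271,158)],.064);print(x.mean(0),[np.degrees(np.arctan2(*(x[(i+1)%4]-x[i])[::-1])).round(1)%90 for i in range(4)],[np.linalg.norm(x[i]-x[(i+1)%4]).round(3) for i in range(4)])
x=B([(263,165),(389,165),(326,100),(326,229)],.010);print("round",x.mean(0),np.linalg.norm(x[0]-x[1]),np.linalg.norm(x[2]-x[3]),(x[0]+x[1])/2,(x[2]+x[3])/2)
print(x)
d=pickle.load(open("cap0.pkl","rb"))["side"]
print("cabinet", bp(d,(497,307),0),bp(d,(421,148),.15),bp(d,(490,223),.15))
go(*B([(335,127),(363,190),(301,221),(271,158)],.064).mean(0),.045)
E
```

```text
[ 0.64384716 -0.20112581] [np.float64(51.2), np.float64(53.0), np.float64(49.69999999999999), np.float64(50.80000000000001)] [np.float64(0.055), np.float64(0.058), np.float64(0.057), np.float64(0.056)]
round [ 0.64068516 -0.19348552] 0.11965674940947149 0.12170086233009274 [ 0.63943781 -0.19410237] [ 0.64193251 -0.19286867]
[[ 0.66533575 -0.24803502]
 [ 0.61353987 -0.14016971]
 [ 0.5872972  -0.21965967]
 [ 0.69656782 -0.16607767]]
cabinet [ 0.8527197  -0.36357945] [0.80619106 0.00477024] [ 0.83778167 -0.28356007]
t 6.65 tcp [ 0.6815 -0.1818  0.2208] [-1.799e+02  1.000e-01 -1.542e+02] j6 -65 dp [ 42.7  -0.8 175.8] roll 0.000 W 0.0876 F 0.0 [6.7 1.  1.1]
```

Request:
send_rows --steps '[{"dp": [25,0,35],"roll": -0.15,"jaw": 100},{"dp": [42,0,75],"roll": -0.3,"jaw": 100},{"dp": [42,0,115],"roll": -0.44,"jaw": 100},{"dp": [42,0,120],"roll": -0.44,"jaw": 100},{"dp": [42,0,120],"roll": -0.44,"jaw": 100}]'

```text
time_s: 7.28
tcp_pos: [0.6379, -0.2049, 0.1023]
eef_rot: [-180.0, -0.0, -129.3]
contact_force: [0.7, 0.4, -0.1]
gripper_width: 0.0878
gripper_force: 0.0
```

```bash
python3 - <<'E'
from h import *
go(.644,-.2005,.045,-129)
wrist("w6")
E
```

```text
t 7.28 tcp [ 0.6379 -0.2049  0.1023] [-180.    -0.  -129.3] j6 -38 dp [-7.3 -1.9 57.3] roll -0.005 W 0.0878 F 0.0 [ 0.7  0.4 -0.1]
```

View pics/w6.png

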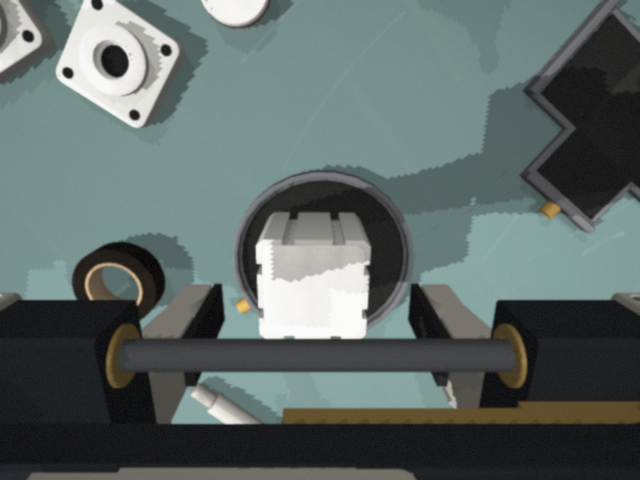

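The barrel sits square and centred between the fingers at (314,290).

Request:
send_rows --steps '[{"dp": [-7,-2,30],"roll": 0,"jaw": 100},{"dp": [-7,-2,57],"roll": 0,"jaw": 100},{"dp": [-7,-2,57],"roll": 0,"jaw": 70},{"dp": [-7,-2,57],"roll": 0,"jaw": 30},{"dp": [-7,-2,57],"roll": 0,"jaw": 0}]' --newtons 35

```text
time_s: 7.95
tcp_pos: [0.6443, -0.2007, 0.0466]
eef_rot: [-179.9, 0.1, -129.1]
contact_force: [-1.0, 0.7, -0.1]
gripper_width: 0.0633
gripper_force: 0.0
```

Request:
send_rows --steps '[{"dp": [0,0,0],"roll": 0,"jaw": 0},{"dp": [0,0,0],"roll": 0,"jaw": 0}]'

```text
time_s: 8.2
tcp_pos: [0.644, -0.2006, 0.0463]
eef_rot: [-179.9, 0.1, -129.1]
contact_force: [-1.2, 1.6, 6.8]
gripper_width: 0.0598
gripper_force: 35.0
```

Request:
send_rows --steps '[{"dp": [0,0,-10],"roll": 0,"jaw": 0},{"dp": [0,0,-40],"roll": 0,"jaw": 0},{"dp": [16,37,-45],"roll": 0.12,"jaw": 0},{"dp": [37,85,-45],"roll": 0.28,"jaw": 0},{"dp": [58,135,-45],"roll": 0.44,"jaw": 0}]'

```text
time_s: 8.82
tcp_pos: [0.4996, -0.16, 0.0892]
eef_rot: [180.0, -0.1, -154.7]
contact_force: [1.4, 1.0, -5.4]
gripper_width: 0.0597
gripper_force: 34.9
```

```bash
python3 - <<'E'
from h import *
go(.432,-.141,.09,-166.3)
E
```

```text
t 8.82 tcp [ 0.4996 -0.16    0.0892] [ 1.800e+02 -1.000e-01 -1.547e+02] j6 -68 dp [53.  46.1 -0.7] roll 0.203 W 0.0597 F 34.9 [ 1.4  1.  -5.4]
```

Request:
send_rows --steps '[{"dp": [30,26,0],"roll": 0.12,"jaw": 0},{"dp": [54,47,0],"roll": 0.203,"jaw": 0},{"dp": [54,47,20],"roll": 0.203,"jaw": 0},{"dp": [54,47,33],"roll": 0.203,"jaw": 0},{"dp": [54,47,33],"roll": 0.203,"jaw": 0}]'

```text
time_s: 9.45
tcp_pos: [0.4321, -0.1415, 0.0557]
eef_rot: [180.0, -0.1, -166.0]
contact_force: [-0.2, -0.9, -6.6]
gripper_width: 0.0603
gripper_force: 34.9
```

```bash
python3 - <<'E'
from h import *
go(.432,-.141,.0463,-166.3)
wrist("w7")
E
```

```text
t 9.45 tcp [ 0.4321 -0.1415  0.0557] [ 1.80e+02 -1.00e-01 -1.66e+02] j6 -83 dp [0.  0.5 9.4] roll 0.005 W 0.0603 F 34.9 [-0.2 -0.9 -6.6]
```

View pics/w7.png

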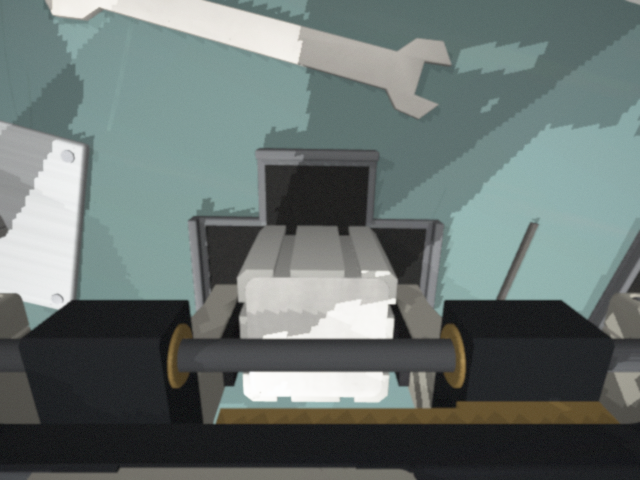

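The barrel is over the cross nest: end-stop corners are at (258,150) and (378,152), side arms at (190,218) and (442,222).

```bash
python3 - <<'E'
import pickle;from h import *
c=pickle.load(open("w7.pkl","rb"))
B=lambda L,z:np.array([bp(c,u,z) for u in L])
x=B([(258,150),(378,152),(190,218),(442,222)],.011);a=np.deg2rad(-166)
e=np.array([np.cos(a),np.sin(a)])
print(x,np.linalg.norm(x[0]-x[1]),np.linalg.norm(x[2]-x[3]))
v=x[3]-x[2];print("yaw",np.degrees(np.arctan2(v[1],v[0]))-90)
print((x[0]+x[1])/2-.068*e,(x[2]+x[3])/2-.031*e)
E
```

```text
[[ 0.37403211 -0.18659858]
 [ 0.36052645 -0.1283181 ]
 [ 0.41712369 -0.21451653]
 [ 0.38712076 -0.08488856]] 0.05982489460515051 0.13305483269512045
yaw 13.031871744854556
[ 0.43325939 -0.14100765] [ 0.43220139 -0.14220296]
```

Aligned to within 1 mm, so I'll lower.

Request:
send_rows --steps '[{"dp": [0,0,4],"roll": 0,"jaw": 0},{"dp": [0,0,8],"roll": 0,"jaw": 0},{"dp": [0,0,10],"roll": 0,"jaw": 0},{"dp": [0,0,10],"roll": 0,"jaw": 0}]'

```text
time_s: 10.0
tcp_pos: [0.4328, -0.1414, 0.0465]
eef_rot: [-180.0, -0.0, -166.0]
contact_force: [0.6, 0.9, -5.6]
gripper_width: 0.0597
gripper_force: 34.9
```

Request:
send_rows --steps '[{"dp": [0,0,1],"roll": 0,"jaw": 0},{"dp": [0,0,1.5],"roll": 0,"jaw": 0},{"dp": [0,0,1.5],"roll": 0,"jaw": 0}]'

```text
time_s: 10.38
tcp_pos: [0.4329, -0.1414, 0.0463]
eef_rot: [-180.0, 0.0, -166.0]
contact_force: [-5.2, 3.9, 12.9]
gripper_width: 0.0601
gripper_force: 34.9
```

Request:
send_rows --steps '[{"dp": [0,0,0],"roll": 0,"jaw": 70},{"dp": [0,0,0],"roll": 0,"jaw": 100},{"dp": [0,0,0],"roll": 0,"jaw": 100},{"dp": [0,0,-50],"roll": 0,"jaw": 100},{"dp": [0,0,-110],"roll": 0,"jaw": 100}]'

```text
time_s: 11.0
tcp_pos: [0.432, -0.1415, 0.1555]
eef_rot: [180.0, -0.2, -166.0]
contact_force: [1.6, 0.6, -0.5]
gripper_width: 0.087
gripper_force: 0.0
```

Request:
send_rows --steps '[{"dp": [0,0,-60],"roll": 0,"jaw": 100},{"dp": [-20,30,-110],"roll": 0,"jaw": 100},{"dp": [-45,85,-145],"roll": 0,"jaw": 100},{"dp": [-75,140,-145],"roll": 0,"jaw": 100},{"dp": [-105,190,-145],"roll": 0,"jaw": 100}]'

```text
time_s: 11.62
tcp_pos: [0.4883, 0.0681, 0.3012]
eef_rot: [180.0, 0.1, -166.0]
contact_force: [0.7, -1.2, -1.4]
gripper_width: 0.0876
gripper_force: 0.0
```

Request:
send_rows --steps '[{"dp": [-15,40,0],"roll": 0,"jaw": 100},{"dp": [-15,40,0],"roll": 0,"jaw": 100}]'

```text
time_s: 11.88
tcp_pos: [0.493, 0.1111, 0.2994]
eef_rot: [-180.0, -0.0, -165.8]
contact_force: [-0.4, 0.0, 0.1]
gripper_width: 0.0877
gripper_force: 0.0
```

```bash
python3 - <<'E'
from h import *
go(.42,.09,.3)
wrist("w8")
E
```

```text
t 11.88 tcp [0.493  0.1111 0.2994] [-180.    -0.  -165.8] j6 -111 dp [76.  -2.6 -0.5] roll 0.000 W 0.0877 F 0.0 [-0.4  0.   0.1]
```

View pics/w8.png

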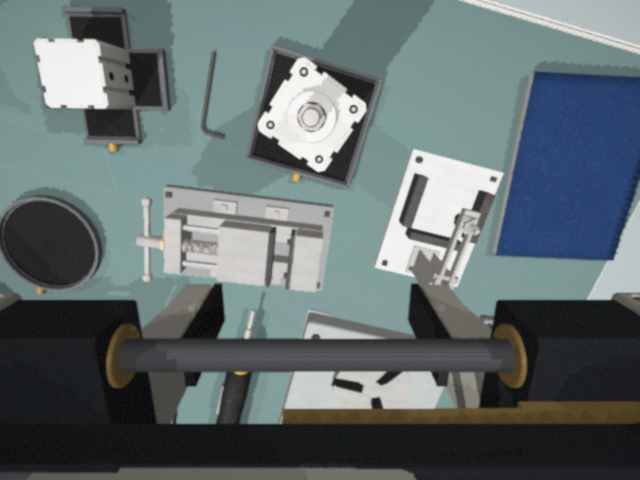

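The long cylinder's top corners are at (299,57), (368,104), (321,173) and (257,125), with its rod at (312,117). The square nest's corners are at (275,47), (382,79), (349,187) and (247,153), and the bare barrel stands upright in the cross nest.

```bash
python3 - <<'E'
import pickle;from h import *
c=pickle.load(open("w8.pkl","rb"))
B=lambda L,z:np.array([bp(c,u,z) for u in L])
for L,z in [([(299,57),(368,104),(321,173),(257,125)],.130),([(275,47),(382,79),(349,187),(247,153)],.011)]:
  x=B(L,z);print(x.mean(0),[np.degrees(np.arctan2(*(x[(i+1)%4]-x[i])[::-1])).round(1)%90 for i in range(4)],[np.linalg.norm(x[i]-x[(i+1)%4]).round(3) for i in range(4)])
print(B([(312,117)],.174))
x=B([(312,117)],.174)[0];go(*x,.2)
E
```

```text
[0.41417487 0.08638585] [np.float64(72.2), np.float64(70.0), np.float64(67.5), np.float64(69.5)] [np.float64(0.064), np.float64(0.066), np.float64(0.065), np.float64(0.061)]
[0.41761471 0.08807099] [np.float64(88.9), np.float64(88.8), np.float64(85.7), np.float64(86.1)] [np.float64(0.118), np.float64(0.122), np.float64(0.124), np.float64(0.115)]
[[0.41422022 0.08746167]]
t 11.93 tcp [0.4927 0.1098 0.2995] [-1.800e+02 -1.000e-01 -1.658e+02] j6 -111 dp [81.5 -2.4 99.6] roll 0.000 W 0.0876 F 0.0 [-0.1 -0.1  0.4]
```

Request:
send_rows --steps '[{"dp": [30,-1,20],"roll": 0.15,"jaw": 100},{"dp": [60,-2,50],"roll": 0.3,"jaw": 100},{"dp": [82,-2,85],"roll": 0.45,"jaw": 100},{"dp": [82,-2,85],"roll": 0.6,"jaw": 100},{"dp": [82,-2,85],"roll": 0.6,"jaw": 100}]'

```text
time_s: 12.55
tcp_pos: [0.4136, 0.0859, 0.2152]
eef_rot: [180.0, 0.0, 159.7]
contact_force: [0.4, 0.4, 0.4]
gripper_width: 0.0878
gripper_force: 0.0
```

```bash
python3 - <<'E'
from h import *
go(.4142,.087,.1265,-200)
wrist("w9")
E
```

```text
t 12.55 tcp [0.4136 0.0859 0.2152] [180.    0.  159.7] j6 -149 dp [-0.1  1.2 88.7] roll -0.006 W 0.0878 F 0.0 [0.4 0.4 0.4]
```

View pics/w9.png

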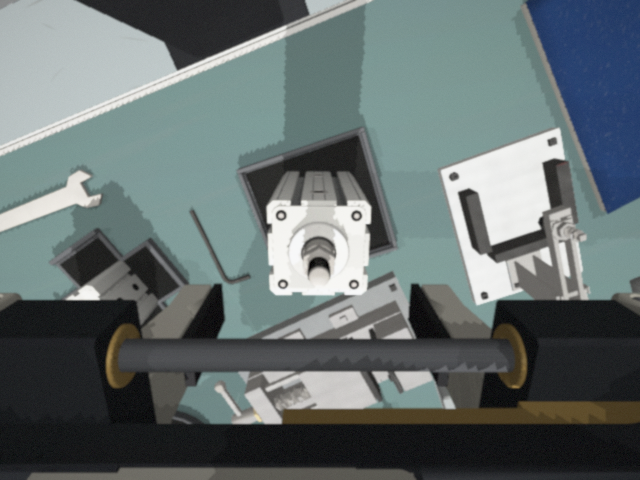

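The long barrel's top (268–371, 203–294) is square and centred between the fingers.

Request:
send_rows --steps '[{"dp": [0,1,40],"roll": 0,"jaw": 100},{"dp": [0,1,75],"roll": 0,"jaw": 100},{"dp": [0,1,89],"roll": 0,"jaw": 100},{"dp": [0,1,89],"roll": 0,"jaw": 70},{"dp": [0,1,89],"roll": 0,"jaw": 0}]' --newtons 50

```text
time_s: 13.22
tcp_pos: [0.4148, 0.0879, 0.1269]
eef_rot: [180.0, 0.0, 159.7]
contact_force: [0.7, -0.2, 1.0]
gripper_width: 0.0729
gripper_force: 0.0
```

Request:
send_rows --steps '[{"dp": [0,0,0],"roll": 0,"jaw": 0},{"dp": [0,0,0],"roll": 0,"jaw": 0},{"dp": [0,0,0],"roll": 0,"jaw": 0}]'

```text
time_s: 13.6
tcp_pos: [0.4146, 0.0878, 0.1269]
eef_rot: [179.9, 0.1, 159.7]
contact_force: [-0.6, -3.0, 6.6]
gripper_width: 0.0656
gripper_force: 50.0
```

Request:
send_rows --steps '[{"dp": [0,0,-10],"roll": 0,"jaw": 0},{"dp": [0,0,-40],"roll": 0,"jaw": 0},{"dp": [0,0,-80],"roll": 0,"jaw": 0},{"dp": [-25,-15,-95],"roll": 0,"jaw": 0},{"dp": [-65,-39,-95],"roll": 0,"jaw": 0}]'

```text
time_s: 14.22
tcp_pos: [0.4619, 0.029, 0.2229]
eef_rot: [179.8, 0.1, 159.8]
contact_force: [1.3, 1.4, -5.8]
gripper_width: 0.0655
gripper_force: 50.0
```

Request:
send_rows --steps '[{"dp": [-45,-27,0],"roll": 0,"jaw": 0},{"dp": [-92,-55,0],"roll": 0,"jaw": 0},{"dp": [-139,-83,0],"roll": 0,"jaw": 0},{"dp": [-186,-111,0],"roll": 0,"jaw": 0},{"dp": [-220,-132,0],"roll": 0,"jaw": 0}]'

```text
time_s: 14.85
tcp_pos: [0.6222, -0.1733, 0.2199]
eef_rot: [-180.0, -0.1, 159.6]
contact_force: [-0.0, 1.8, -6.2]
gripper_width: 0.066
gripper_force: 50.0
```

```bash
python3 - <<'E'
from h import *
go(.640,-.193,.1269)
E
```

```text
t 14.85 tcp [ 0.6222 -0.1733  0.2199] [-1.800e+02 -1.000e-01  1.596e+02] j6 -112 dp [-23.8 -12.2  92.9] roll 0.000 W 0.0660 F 50.0 [-0.   1.8 -6.2]
```

Request:
send_rows --steps '[{"dp": [-24,-12,10],"roll": 0,"jaw": 0},{"dp": [-24,-12,45],"roll": 0,"jaw": 0},{"dp": [-24,-12,70],"roll": 0,"jaw": 0},{"dp": [-24,-12,78],"roll": 0,"jaw": 0},{"dp": [-24,-12,78],"roll": 0,"jaw": 0}]'

```text
time_s: 15.48
tcp_pos: [0.6399, -0.1912, 0.1428]
eef_rot: [-180.0, -0.1, 159.7]
contact_force: [0.8, -0.6, -6.6]
gripper_width: 0.0659
gripper_force: 50.0
```

```bash
python3 - <<'E'
from h import *
from plant import r
go(.640,-.193,.1269)
c=wrist("w10");s=r.capture("side");import pickle;pickle.dump(s,open("s10.pkl","wb"))
a=c["image"][120:480,120:520];b=cv2.resize(s["image"][160:340,290:490],(400,360),interpolation=3)
cv2.imwrite("pics/m10.png",np.hstack([a,b]))
E
```

```text
t 15.47 tcp [ 0.6399 -0.1912  0.1428] [-1.800e+02 -1.000e-01  1.597e+02] j6 -110 dp [-0.7 -1.7 15.9] roll 0.000 W 0.0659 F 50.0 [ 0.8 -0.6 -6.6]
```

View pics/m10.png

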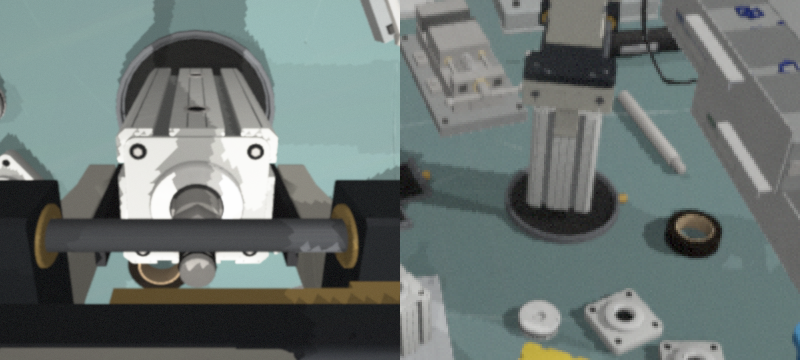

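```bash
python3 - <<'E'
import pickle;from h import *
from scipy.optimize import least_squares as ls
c=pickle.load(open("w10.pkl","rb"));s=pickle.load(open("s10.pkl","rb"));w=pickle.load(open("w5.pkl","rb"))
f=lambda x:ls(lambda p:np.hypot(*(x-p).T)-.062,[.64,-.193])
for n,cc,L in[("wrist",c,[(241,222),(393,222),(318,150)]),("side",s,[(342.5,260),(399,260),(370,282)]),("w5",w,[(263,165),(389,165),(326,100),(326,229)])]:
    r_=f(np.array([bp(cc,u,.010) for u in L]));print(n,r_.x,r_.fun)
E
```

```text
wrist [ 0.64356155 -0.19241585] [-0.00260502 -0.0026129   0.00071673]
side [ 0.64029069 -0.2030629 ] [-0.00118541 -0.00120295 -0.00015493]
w5 [ 0.64203862 -0.19285514] [-0.00210362 -0.00210065 -0.00104832 -0.00125079]
```

Request:
send_rows --steps '[{"dp": [-2,-2,7],"roll": 0,"jaw": 0},{"dp": [-2,-2,12],"roll": 0,"jaw": 0},{"dp": [-2,-2,15],"roll": 0,"jaw": 0},{"dp": [-2,-2,16],"roll": 0,"jaw": 0},{"dp": [-2,-2,16],"roll": 0,"jaw": 0}]'

```text
time_s: 16.2
tcp_pos: [0.6414, -0.194, 0.1273]
eef_rot: [-180.0, 0.0, 159.6]
contact_force: [-0.6, 0.2, -3.9]
gripper_width: 0.0658
gripper_force: 50.0
```

Request:
send_rows --steps '[{"dp": [0,0,1],"roll": 0,"jaw": 0},{"dp": [0,0,1],"roll": 0,"jaw": 0}]'

```text
time_s: 16.45
tcp_pos: [0.6416, -0.1941, 0.1272]
eef_rot: [-180.0, 0.1, 159.7]
contact_force: [-2.7, 0.4, 6.2]
gripper_width: 0.0659
gripper_force: 50.0
```

Request:
send_rows --steps '[{"dp": [0,0,0],"roll": 0,"jaw": 70},{"dp": [0,0,0],"roll": 0,"jaw": 100},{"dp": [0,0,0],"roll": 0,"jaw": 100},{"dp": [0,0,-45],"roll": 0,"jaw": 100},{"dp": [0,0,-105],"roll": 0,"jaw": 100}]'

```text
time_s: 17.08
tcp_pos: [0.6407, -0.1937, 0.2304]
eef_rot: [-179.9, -0.2, 159.6]
contact_force: [2.1, -0.6, 0.9]
gripper_width: 0.087
gripper_force: 0.0
```

```bash
python3 - <<'E'
from h import *
go(.440,-.344,.16,-154.3)
E
```

```text
t 17.07 tcp [ 0.6407 -0.1937  0.2304] [-179.9   -0.2  159.6] j6 -110 dp [ 135.7 -210.6   71.1] roll -0.804 W 0.0870 F 0.0 [ 2.1 -0.6  0.9]
```

Request:
send_rows --steps '[{"dp": [27,-42,0],"roll": -0.16,"jaw": 100},{"dp": [54,-84,0],"roll": -0.32,"jaw": 100},{"dp": [81,-126,10],"roll": -0.48,"jaw": 100},{"dp": [109,-169,25],"roll": -0.64,"jaw": 100},{"dp": [136,-210,45],"roll": -0.8,"jaw": 100}]'

```text
time_s: 17.7
tcp_pos: [0.44, -0.3445, 0.1863]
eef_rot: [-179.9, 0.1, -154.2]
contact_force: [0.1, 0.3, -0.5]
gripper_width: 0.0876
gripper_force: 0.0
```

Request:
send_rows --steps '[{"dp": [0,0,15],"roll": 0,"jaw": 100},{"dp": [0,0,25],"roll": 0,"jaw": 100}]'

```text
time_s: 17.95
tcp_pos: [0.441, -0.3437, 0.1605]
eef_rot: [-180.0, 0.0, -154.6]
contact_force: [0.5, 0.8, 0.5]
gripper_width: 0.0878
gripper_force: 0.0
```

```bash
python3 - <<'E'
from h import *
from plant import r
go(.440,-.344,.0645,-154.3)
c=wrist("w11");s=r.capture("side");import pickle;pickle.dump(s,open("s11.pkl","wb"))
a=c["image"][120:480,120:520];b=cv2.resize(s["image"][120:300,220:420],(400,360),interpolation=3)
cv2.imwrite("pics/m11.png",np.hstack([a,b]))
E
```

```text
t 17.95 tcp [ 0.441  -0.3437  0.1605] [-180.     0.  -154.6] j6 -47 dp [ 1.1  0.2 96. ] roll -0.006 W 0.0878 F 0.0 [0.5 0.8 0.5]
```

View pics/m11.png

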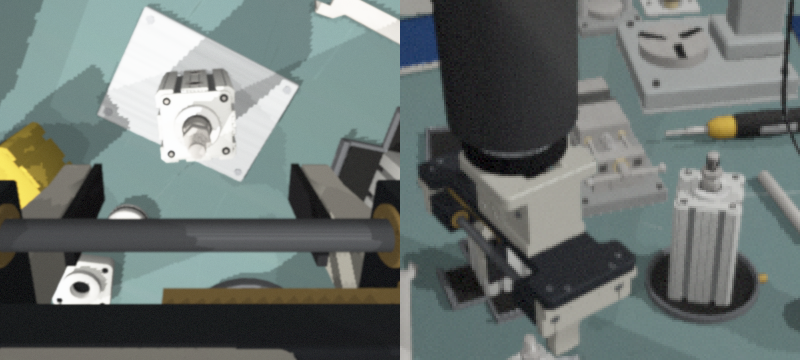

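The short cylinder stands at the plate's centre, between the fingers; the long one stands upright and central in the round nest. I'll descend as I did before.

Request:
send_rows --steps '[{"dp": [1,0,45],"roll": 0,"jaw": 100},{"dp": [1,0,85],"roll": 0,"jaw": 100},{"dp": [1,0,96],"roll": 0,"jaw": 100},{"dp": [1,0,96],"roll": 0,"jaw": 60},{"dp": [1,0,96],"roll": 0,"jaw": 0}]' --newtons 30

```text
time_s: 18.68
tcp_pos: [0.4413, -0.3442, 0.0667]
eef_rot: [-179.9, 0.1, -154.5]
contact_force: [-0.1, 0.6, 0.2]
gripper_width: 0.0728
gripper_force: 0.0
```

Request:
send_rows --steps '[{"dp": [0,0,0],"roll": 0,"jaw": 0},{"dp": [0,0,0],"roll": 0,"jaw": 0},{"dp": [0,0,0],"roll": 0,"jaw": 0}]'

```text
time_s: 19.05
tcp_pos: [0.4402, -0.344, 0.0659]
eef_rot: [-179.9, 0.0, -154.5]
contact_force: [0.2, 3.1, 6.6]
gripper_width: 0.0525
gripper_force: 29.5
```

Request:
send_rows --steps '[{"dp": [0,0,-10],"roll": 0,"jaw": 0},{"dp": [0,0,-40],"roll": 0,"jaw": 0},{"dp": [0,0,-85],"roll": 0,"jaw": 0},{"dp": [-8,20,-115],"roll": 0,"jaw": 0},{"dp": [-25,61,-115],"roll": 0,"jaw": 0}]'

```text
time_s: 19.68
tcp_pos: [0.4373, -0.2786, 0.1825]
eef_rot: [-179.8, 0.2, -154.6]
contact_force: [1.7, 1.0, -6.3]
gripper_width: 0.0521
gripper_force: 29.5
```

Request:
send_rows --steps '[{"dp": [-20,49,0],"roll": 0.1,"jaw": 0},{"dp": [-41,100,0],"roll": 0.2,"jaw": 0},{"dp": [-62,151,0],"roll": 0.3,"jaw": 0},{"dp": [-83,202,0],"roll": 0.4,"jaw": 0},{"dp": [-104,253,0],"roll": 0.5,"jaw": 0}]'

```text
time_s: 20.3
tcp_pos: [0.4203, -0.0035, 0.1802]
eef_rot: [180.0, -0.0, 176.6]
contact_force: [1.9, 0.6, -4.8]
gripper_width: 0.0523
gripper_force: 29.5
```

```bash
python3 - <<'E'
from h import *
go(.4165,.089,.0659,-183)
E
```

```text
t 20.30 tcp [ 0.4203 -0.0035  0.1802] [180.   -0.  176.6] j6 -120 dp [  9.2  92.  114.4] roll -0.007 W 0.0523 F 29.5 [ 1.9  0.6 -4.8]
```

Request:
send_rows --steps '[{"dp": [5,45,10],"roll": 0,"jaw": 0},{"dp": [9,90,25],"roll": 0,"jaw": 0},{"dp": [9,90,65],"roll": 0,"jaw": 0},{"dp": [9,90,98],"roll": 0,"jaw": 0},{"dp": [9,90,100],"roll": 0,"jaw": 0}]'

```text
time_s: 20.92
tcp_pos: [0.4153, 0.0842, 0.0784]
eef_rot: [-179.8, -0.3, 176.8]
contact_force: [-0.3, -0.1, -4.5]
gripper_width: 0.052
gripper_force: 29.6
```

```bash
python3 - <<'E'
from h import *
go(.4165,.089,.0659,-183)
wrist("w12")
E
```

```text
t 20.93 tcp [0.4153 0.0842 0.0784] [-179.8   -0.3  176.8] j6 -132 dp [-1.   4.9 12.5] roll -0.003 W 0.0520 F 29.6 [-0.3 -0.1 -4.5]
```

View pics/w12.png

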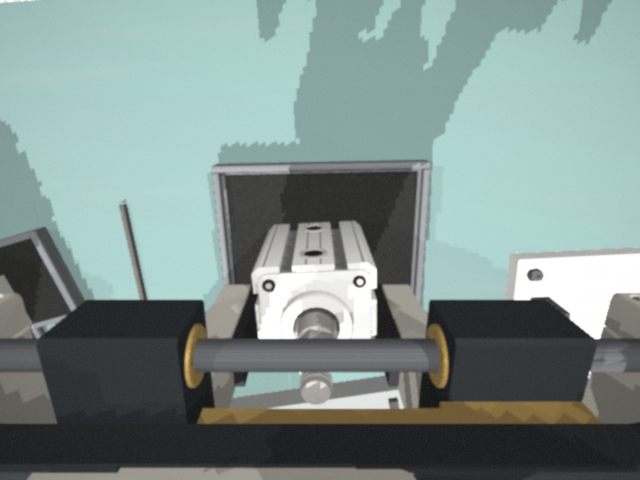

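The nest's far corners are at (213,166) and (430,162), and the cylinder is slightly left of the middle at about x 315.

```bash
python3 - <<'E'
import pickle;from h import *
c=pickle.load(open("w12.pkl","rb"))
x=np.array([bp(c,u,.011) for u in[(213,166),(430,162)]]);v=x[1]-x[0];L=np.linalg.norm(v);v/=L
n=np.array([v[1],-v[0]]);print(x,L,np.degrees(np.arctan2(v[1],v[0]))-90,x.mean(0)+.062*n)
go(*(x.mean(0)+.062*n),.0659)
E
```

```text
[[0.35575525 0.02815473]
 [0.36031884 0.15050815]] 0.12243849120051557 -2.1360554357951997 [0.41999396 0.08702054]
t 20.98 tcp [0.4165 0.0848 0.0796] [-1.799e+02 -1.000e-01  1.768e+02] j6 -132 dp [-3.4  2.4 13.7] roll 0.000 W 0.0522 F 29.6 [ 0.4 -0.6 -5.3]
```

Request:
send_rows --steps '[{"dp": [-2,3,5],"roll": 0,"jaw": 0},{"dp": [-2,3,9],"roll": 0,"jaw": 0},{"dp": [-2,3,12],"roll": 0,"jaw": 0},{"dp": [-2,3,12],"roll": 0,"jaw": 0}]'

```text
time_s: 21.48
tcp_pos: [0.4193, 0.0882, 0.0681]
eef_rot: [-180.0, -0.0, 176.8]
contact_force: [-0.9, -1.0, -5.1]
gripper_width: 0.0524
gripper_force: 29.6
```

Request:
send_rows --steps '[{"dp": [0,0,1],"roll": 0,"jaw": 0},{"dp": [0,0,2],"roll": 0,"jaw": 0},{"dp": [0,0,2.5],"roll": 0,"jaw": 0},{"dp": [0,0,2.5],"roll": 0,"jaw": 0}]'

```text
time_s: 21.98
tcp_pos: [0.4193, 0.0884, 0.0661]
eef_rot: [180.0, 0.0, 176.9]
contact_force: [-4.6, 0.7, 5.9]
gripper_width: 0.0522
gripper_force: 29.5
```

Request:
send_rows --steps '[{"dp": [0,0,0],"roll": 0,"jaw": 70},{"dp": [0,0,0],"roll": 0,"jaw": 100},{"dp": [0,0,0],"roll": 0,"jaw": 100},{"dp": [0,0,-40],"roll": 0,"jaw": 100},{"dp": [0,0,-95],"roll": 0,"jaw": 100}]'

```text
time_s: 22.6
tcp_pos: [0.4186, 0.0877, 0.1607]
eef_rot: [-179.9, -0.2, 176.8]
contact_force: [1.6, 0.6, -0.1]
gripper_width: 0.0871
gripper_force: 0.0
```

Request:
send_rows --steps '[{"dp": [-20,0,-55],"roll": 0,"jaw": 100},{"dp": [-50,0,-110],"roll": 0,"jaw": 100},{"dp": [-80,0,-150],"roll": 0,"jaw": 100},{"dp": [-80,0,-150],"roll": 0,"jaw": 100},{"dp": [-80,0,-150],"roll": 0,"jaw": 100}]'

```text
time_s: 23.22
tcp_pos: [0.4986, 0.0837, 0.3095]
eef_rot: [-180.0, -0.1, 176.8]
contact_force: [0.1, 0.0, -0.4]
gripper_width: 0.0875
gripper_force: 0.0
```

```bash
python3 - <<'E'
from h import *
from plant import r
c=wrist("w13");s=r.capture("side")
b=np.hstack([c["image"][0:360,0:480],cv2.resize(s["image"][120:390,200:440],(320,360),interpolation=3)])
cv2.imwrite("pics/m13.png",b);go(.42,.088,.3)
E
```

```text
t 23.32 tcp [0.4982 0.0836 0.3093] [-1.799e+02 -1.000e-01  1.768e+02] j6 -125 dp [78.3  0.1  9.4] roll 0.000 W 0.0878 F 0.0 [-0.1  0.  -0.8]
```

View pics/m13.png

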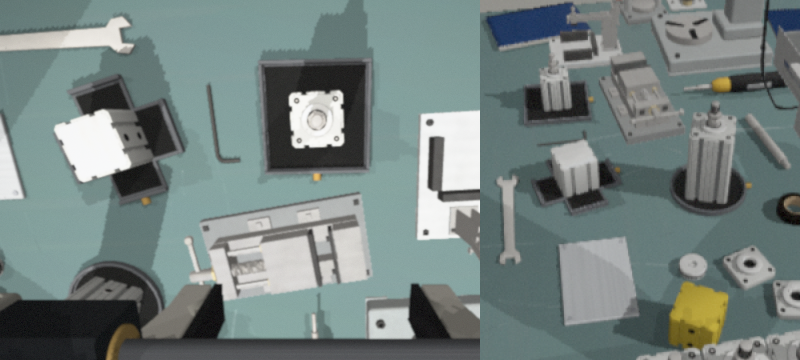

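The short cylinder (317,118) is centred in the square nest, the bare barrel is in the cross nest and the long cylinder is in the round nest. All three are upright, the plate is empty and the robot is clear of everything.

```bash
python3 -c "
from plant import r
print(r.close_job())"
```

```text
the job is handed in; nothing more can be done
None
```

The job is handed in: the long cylinder stands in the round nest, the short one in the square nest and the bare barrel in the cross nest, all upright and free, with the parking plate empty, after about 23 s of the 109 s allowed.

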